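# Load the scraper into the printer tool cassette and unclip the cassette

## Robot

A 6-joint arm with a two-finger parallel gripper is mounted at the origin on the work surface. World frame = base frame: x ahead of the robot, y to its left, z up, the work surface at z = 0. Lengths are in mm, angles in rad, forces in N, time in s.
With the tool pointing down it reaches from about 300 to 850 mm from the base axis. Payload 4.2 kg.
Tool frame: the origin (TCP) lies at the very end of the fingers, on their centre line; the grasp point (between the pads) lies 19 mm behind it; z points along the fingers, y is the line along which they close (so a half turn about z gives the same grasp; the last joint's range is limited). The gripper opens to 91 mm and grips with 3 to 60 N. Pads are 32 mm wide; open, the fingers measure 118 mm over their backs; the gripper's body (76 mm by 178 mm) begins 60 mm behind the grasp point.
Start: joints at [-1.154, 0.32, 1.565, -0, 1.257, -0.02], TCP at [243.254, -521.028, 213.976] pointing down, gripper open.
Joint ranges: [-3.11, 3.11], [-0.84, 2.01], [0.21, 2.61], [-1.34, 4.49], [0.05, 2.63], [-2.56, 2.56]. Speed limits (rad/s): [2.57, 2.57, 3.14, 3.14, 3.14, 3.14].

## Interface

Orientations are given as a 3x3 rotation matrix whose columns are the frame's x, y, z axes.
In Python, from cell import r gives the robot as it stands.
- The arm moves only by the tool send_rows, never from a script. Its argument "motion" is a list of rows, each a list of 5 numbers: the opening, from 0 (shut) to 1 (fully open), then the shift along the world's x, y, z in cm, then the turn about the world's z in rad. A call has 1 to 8 rows; each row shifts and turns the commanded pose from where the row before left it; what a row does not reach is not made up. A row lasts 1/10 s, in which the tool goes at most 50 mm and 8.59 degrees, less where a joint would pass 70% of its speed; a pose out of reach is approached as far as the arm can. A call is refused whole if a number of a shift passes 5 or a number of a turn 0.15, either way. A call with a gripper value outside its range is refused whole. The fingers move at their own pace and stop on an object; the grip force is fixed at half the most. Time passes only in rows, so rows that do not move let the fingers close. It gives the time, the measured TCP pose, the force, the opening and the grip force at its end, in the units of the state.
- r.sense(): the state, without advancing time (a new reading comes with each control period).
- r.camera(name): name is "scene" or "top" or "wrist"; returns the picture (480x640x3 uint8, blue, green, red); there is no depth.
- r.camera_model(name): a dict with "fx", "fy", "cx", "cy" (pixels), "k1" (the pictures are not rectified: a ray, as slopes to the right and down, at radius r is drawn at 1 + k1 r^2 times it, then the intrinsics apply), "origin" and "orientation" of the camera in the world; the wrist camera has in their place "hand_eye" (4x4, takes a point from camera to tool coordinates, whose origin is the TCP and whose axes are the flange's). Camera axes: x right, y down, z forward; pixel columns grow to the right and rows downward; lengths in mm; the calibration is good to about 2 mm. A picture is of the moment at which its call begins: read the wrist's pose just before it. camera_model takes no time and is no camera call.
- r.job_done(): hands the job in; it is judged then, once.
Trained networks look in the newest picture that a camera, given by its name, has taken for a name from the list of things; names that differ only in an ending like _2 or _b are one class to them, and where a whole thing is asked for, a point or a joint stands for the part that bears it (a point fixed in the world has none). Each returns a list of dicts, best first, with "score" (0 to 1); they miss things now and then, are a little off and sometimes report something else, mostly with a low value. They report only what shows in the picture. A call takes as long as a camera call. They do not tell look-alikes from the thing itself.
- r.search_frame(camera, query): "bbox" ([left, top, right, bottom] as shares, 0 to 1, of the picture: columns of its width, rows of its height, round what is visible of it).
- r.trace(camera, query): "region" (480x640 bool, what is visible of it) and "bbox" ([left, top, right, bottom] as shares, 0 to 1, of the picture: columns of its width, rows of its height, round what is visible of it).
The state is a dict: "time": time; "joint_pos": joint angles; "joint_vel": joint speeds; "joint_efforts": joint torques, N m; "tool_pos": TCP position; "tcp_rot": TCP orientation; "ft_force": force on the tool from outside, world axes, zero at the start; "moment": the same for the moment, N m; "gripper_width": finger opening in mm; "grasp_force": force on a finger pad.
Only numpy, scipy, OpenCV 4.12 (cv2) and the standard library are available. Lean on these libraries where they do the work, as an engineer would, in place of code of your own. Each camera call takes 0.05 s, during which the arm holds its last target. There are 200 camera calls.

## Task

Take the blue-handled scraper out of the wooden offcut, stand it blade down and fully home in the slot of the white tool cassette, and let go of it. Then pinch the cassette's two orange side catches together so that it unlatches, lift it straight out of its grey dock with the scraper still in it, and finish holding it level by the pinched catches, its underside at least 12 cm above the bench. Leave everything else on the bench where it is.

Things in the scene. Friction and masses are not known exactly. Their poses are not given: they have to be found in the camera images.
- scraper: Loose print scraper, about 70 g, standing upright, blade down. Steel blade 34 mm wide (along y), 3 mm thick (along x), 52 mm long, under a blue handle block 40 mm wide (y), 14 mm thick (x), 34 mm tall. Origin: centre of the blade's lower edge; z points up the tool to the handle; the handle spans z = 52 to 86 mm. The two ends of x (and of y) are alike.
- scraper_grip (a point): Middle of the scraper's handle, 74 mm above the blade's lower edge; pinch the 14 mm thickness (along the scraper's x) here from above.
- offcut: Fixed block of wood 100 (x) by 80 (y) by 40 mm tall with a kerf 5 mm wide in x and 40 mm long in y, 30 mm deep, in its top, in which the scraper stands at the start, slightly loose. Origin: centre of the underside, on the bench.
- cassette: Loose white tool cassette, 148 (x) by 48 (y) by 72 mm tall, about 330 g with its catches, latched in the dock at the start with its underside 8 mm above the bench. Origin: centre of the underside; z up. The scraper slot is at its +x end, an open tray of brass nozzles at its -x end, the orange catches are halfway along, on the +y and -y sides.
- slot_mouth (a point): Centre of the mouth of the cassette's scraper slot, at the cassette's top (60 mm along +x from the cassette's origin, z = 72 mm). Slot 7 mm wide in the cassette's x (with an orange mouth flared to 13 mm over the top 8 mm) and 40 mm long in the cassette's y, 50 mm deep.
- slot_floor (a point): Centre of the slot's floor, 50 mm below the mouth. With the scraper fully home the blade's lower edge stands here, the handle's underside 2 mm above the cassette's top.
- catch_left (a joint): Travel of the +y catch: 0 sprung out, 0.007 m fully pressed in; the springs need about 6 N each. Each catch must be in by more than about 4 mm for its nose to clear the dock's lip.
- catch_right (a joint): Travel of the -y catch, as the other: 0 out, 0.007 m fully in.
- catch_left_face (a point): Centre of the outer face of the +y orange catch button, 59 mm above the cassette's underside. Button 30 mm long (x) by 26 mm tall; the two faces stand 64 mm apart sprung out, 50 mm fully pressed.
- catch_right_face (a point): Centre of the outer face of the -y orange catch button.
- dock: Fixed grey dock, base 172 (x) by 84 (y) by 8 mm, highest part (the two latch lips beside the catches) 36 mm above the bench. Origin: centre of the underside, directly under the cassette's; same axes, up to 1.5 mm of play. The cassette comes out straight up.
- knife: Bystander: red utility knife, lying, 145 by 26 by 16 mm, origin under its middle.
- tape: Bystander: brown roll of tape lying flat, 84 mm across, 24 mm tall, origin under its centre.
- battery: Bystander: black tool battery, 115 by 75 by 65 mm, origin under its centre.
- glue: Bystander: white glue bottle with orange cap, 44 mm across, 110 mm tall, origin under its centre.
- tube: Bystander: black closed tube with a paper band, standing, 72 mm across, 100 mm tall, origin under its centre.
There are look-alikes about, which are no part of the job. Leave any green look-alike of the scraper alone.

How it is judged:
By the outcome, as a careful person would: the job done as asked, in the order asked, and still so for the second after the job is handed in, while the arm keeps its last pose, push and grip.
It also fails if it takes over 58 s, if anything falls off the work surface, if the arm or the gripper's body presses on something with over 40 N, if the wrist force passes 120 N, or if a joint passes its speed limit or range.

## Working session

There is one attempt and no reset: what is moved stays moved. The work goes in short steps, Python scripts to look and compute and a tool call to move; the robot and the scene stay as the last step left them, time stands still between calls to the robot, and variables do not carry over. Pictures are saved under pics/ and viewed, at most 10 in all, crops included, and the job is handed in when it is done.

Besides the shell and the picture viewer there is one more tool, called after ">>>" as name(argument=value, ...), one argument or row to a line, values as JSON. send_rows: Moves the arm, as the interface text tells. Its arguments: {"type":"object","properties":{"motion":{"type":"array"}},"required":["motion"]}

```bash
mkdir -p pics; ls; python3 - <<'E'
from cell import r
import cv2
for c in("scene","top"):
    im=r.camera(c); cv2.imwrite(f"pics/{c}0.png",im)
    print(c,r.camera_model(c))
    for q in("scraper","cassette","slot_mouth","offcut","catch_left_face","catch_right_face","dock"):
        print(q,[(round(d["score"],2),[round(b*s) for b,s in zip(d["bbox"],(640,480,640,480))]) for d in r.search_frame(c,q)][:4])
print(r.camera_model("wrist"))
print(r.sense())
E
```

```text
pics
scene {'fx': 513.4457256835934, 'fy': 513.4457256835934, 'cx': 323.25501659282526, 'cy': 244.64389854768572, 'k1': -0.015646765919814783, 'origin': array([1358.59567579, -109.37081028, 1020.82692906]), 'orientation': array([[ 0.16297377,  0.76077113, -0.62822514],
       [ 0.98652783, -0.13483405,  0.09264244],
       [-0.01422645, -0.63485988, -0.77249631]])}
scraper [(0.74, [343, 221, 361, 253]), (0.65, [390, 220, 407, 236]), (0.58, [446, 231, 457, 260]), (0.5, [435, 194, 444, 224])]
cassette [(0.83, [207, 238, 240, 297])]
slot_mouth [(0.82, [207, 236, 238, 296])]
offcut [(0.78, [375, 215, 421, 263])]
catch_left_face []
catch_right_face [(0.73, [231, 250, 241, 265]), (0.57, [207, 253, 218, 267])]
dock [(0.7, [209, 247, 247, 306]), (0.26, [124, 218, 159, 268])]
top {'fx': 529.4039392912076, 'fy': 529.4039392912076, 'cx': 316.8483424014616, 'cy': 242.45570036636275, 'k1': -0.026461590043238944, 'origin': array([ 426.97014993,    4.19445885, 1535.44863661]), 'orientation': array([[-0.01715908, -0.99469992,  0.10137867],
       [-0.99984467,  0.01666236, -0.00574448],
       [ 0.0
[... 1174 characters left out ...]
7e+00, -2.00073566e-02]), 'joint_vel': array([-0.00110099,  0.00021808, -0.00083954, -0.00088367,  0.00078304,
        0.00027794]), 'joint_efforts': array([-5.50076256e-04, -4.12307382e+01, -2.32214159e+01,  7.26141455e-02,
        3.77281720e-02, -4.03157017e-06]), 'tool_pos': array([ 243.22951714, -521.03976033,  213.99394584]), 'tcp_rot': array([[ 9.06131749e-01,  4.22995566e-01,  6.49366297e-05],
       [ 4.22995571e-01, -9.06131740e-01, -1.26562345e-04],
       [ 5.30583030e-06,  1.42150066e-04, -9.99999990e-01]]), 'ft_force': array([-0.08700713, -0.14092803,  0.40276389]), 'moment': array([ 0.02557707, -0.04848112, -0.01007853]), 'grasp_force': 0.0, 'gripper_width': 91.12819950324065}
```

```bash
python3 - <<'E'
import cv2,numpy as np
a=cv2.imread("pics/scene0.png")[180:320,110:470]; b=cv2.imread("pics/top0.png")[160:320,120:500]
f=lambda i:cv2.resize(i,(800,int(i.shape[0]*800/i.shape[1])),interpolation=cv2.INTER_CUBIC)
A=f(a);B=f(b)
cv2.imwrite("pics/c0.png",np.vstack([A,B])[:, :]); print(A.shape,B.shape)
im=np.vstack([A,B]); cv2.imwrite("pics/c1.png",cv2.resize(im,(int(im.shape[1]*600/im.shape[0]),600)))
E
```

```text
(311, 800, 3) (336, 800, 3)
```

View pics/c1.png

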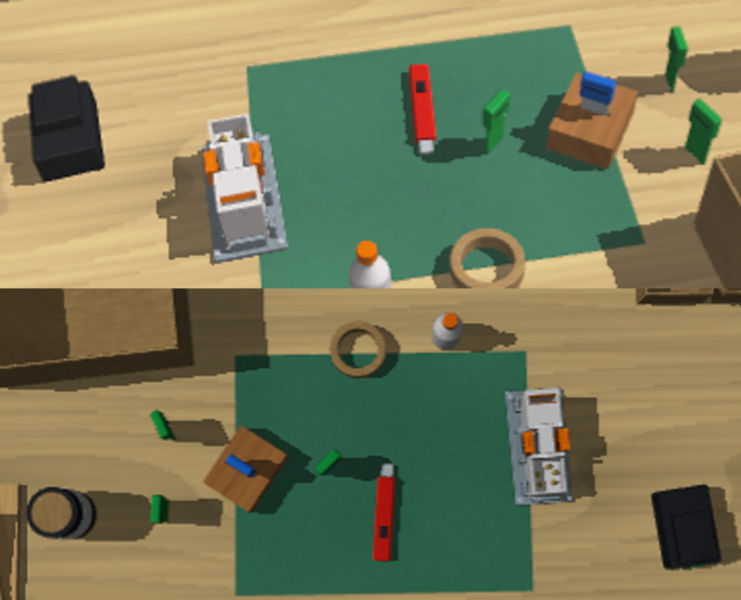

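```bash
cat > h.py <<'E'
import numpy as np, cv2
from cell import r
def pose(cam):
    m=r.camera_model(cam)
    if cam!="wrist": return m,np.array(m["orientation"]),np.array(m["origin"])
    s=r.sense(); H=np.array(m["hand_eye"]); R=np.array(s["tcp_rot"])
    return m,R@H[:3,:3],R@H[:3,3]+s["tool_pos"]
def ray(P,uv):
    m,R,o=P; K=np.array([[m["fx"],0,m["cx"]],[0,m["fy"],m["cy"]],[0,0,1.]])
    p=cv2.undistortPoints(np.array([[uv]],float),K,np.array([m["k1"],0,0,0,0.]))[0,0]
    d=R@np.array([p[0],p[1],1]); return o,d/np.linalg.norm(d)
def tri(L):
    A=np.zeros((3,3));b=np.zeros(3)
    for o,d in L:
        M=np.eye(3)-np.outer(d,d);A+=M;b+=M@o
    x=np.linalg.solve(A,b); return x,[round(float(np.linalg.norm((np.eye(3)-np.outer(d,d))@(x-o))),1) for o,d in L]
def onz(P,uv,z):
    o,d=ray(P,uv); return o+d*(z-o[2])/d[2]
def proj(P,X):
    m,R,o=P; p=R.T@(np.asarray(X,float)-o); p=p[:2]/p[2]; p=p*(1+m["k1"]*(p@p))
    return np.array([m["fx"]*p[0]+m["cx"],m["fy"]*p[1]+m["cy"]])
def blobs(im,col,n=4,amin=15):
    h=cv2.cvtColor(im,cv2.COLOR_BGR2HSV); lo,hi={"blue":((100,120,50),(125,255,255)),"orange":((5,200,120),(18,255,255))}[col]
    k=cv2.inRange(h,lo,hi); c,l,st,ce=cv2.connectedComponentsWithStats(k)
    i=[j for j in np.argsort(-st[1:,4])+1 if st[j,4]>=amin][:n]
    return [(ce[j].round(1),st[j].tolist(),l==j) for j in i]
E
python3 - <<'E'
from h import *
I={c:cv2.imread(f"pics/{c}0.png") for c in("scene","top")}; P={c:pose(c) for c in I}
for c in I:
    for col in("blue","orange"):
        for b in blobs(I[c],col,6,6): print(c,col,b[0],b[1], cv2.minAreaRect(np.argwhere(b[2])[:,::-1].astype(np.float32)))
bs=[blobs(I[c],"blue")[0][0] for c in I]
print(tri([ray(P[c],b) for c,b in zip(I,bs)]))
E
```

```text
scene blue [522.3  23.8] [510, 0, 26, 50, 536] ((522.133056640625, 24.389902114868164), (10.631872177124023, 54.1171875), 16.699241638183594)
scene blue [399.8 222.2] [392, 215, 17, 16, 186] ((399.4495544433594, 222.3348846435547), (15.995699882507324, 12.068611145019531), 16.699243545532227)
scene orange [287.9 302. ] [283, 297, 10, 11, 83] ((287.5, 302.0), (10.0, 9.0), 90.0)
scene orange [211.9 259.3] [209, 253, 7, 17, 67] ((212.4864959716797, 260.9189147949219), (15.782302856445312, 5.589565753936768), 80.53767395019531)
scene orange [233.9 255.7] [231, 250, 7, 15, 61] ((233.802001953125, 257.0198059082031), (14.527543067932129, 4.975186824798584), 84.2894058227539)
scene orange [224.4 275.6] [217, 274, 16, 4, 26] ((224.5159912109375, 275.5880432128906), (1.52052640914917, 15.294707298278809), 79.69515228271484)
top blue [632.7 260. ] [625, 257, 15, 7, 80] ((632.1599731445312, 260.1199645996094), (5.656854629516602, 14.424979209899902), 81.8698959350586)
top blue [637.2 238.9] [634, 232, 6, 19, 71] ((636.5, 241.0), (18.0, 5.0), 90.0)
top blue [242.8 250.7] [236, 246, 14, 11, 70] ((242.87692260742188, 250.71539306640625), (14.88416576385498, 4.589284420013428), 29.744882583618164)
top orange [408.6 236.9] [406, 232, 6, 11, 60] ((408.5, 237.0), (10.0, 5.0), 90.0)
top orange [390.6 238.3] [388, 233, 6, 11, 51] ((390.54052734375, 238.24327087402344), (10.192737579345703, 4.6031718254089355), 80.53767395019531)
top orange [350.7 176.1] [348, 173, 7, 7, 40] ((351.0, 176.0), (6.0, 6.0), 90.0)
(array([674.5978809 , -68.91123211, 891.27107098]), [349.6, 349.6])
```

```bash
python3 - <<'E'
from h import *
P={c:pose(c) for c in("scene","top")}
T=lambda a,b:tri([ray(P["scene"],a),ray(P["top"],b)])
print("scr",T([399.8,222.2],[242.8,250.7]))
print("L/R catch",T([211.9,258.3],[408.6,237]),T([233.9,255.7],[390.6,238.3]))
for z in(64,72,80): print(z,onz(P["top"],[400,238],z),onz(P["scene"],[224.4,275.6],z))
b=[onz(P["top"],p,110 if 0 else 80) for p in([236.5,247],[249,254.3])]; print(b)
E
```

```text
scr (array([555.82525432, 200.30913527,  79.87411138]), [0.2, 0.2])
L/R catch (array([ 586.53119158, -259.30662697,   77.17040412]), [0.2, 0.2]) (array([ 584.20224531, -209.09316171,   72.97406887]), [0.5, 0.5])
64 [ 585.55766318 -237.30314487   64.        ] [ 631.87686007 -234.35584895   64.        ]
72 [ 584.69545157 -235.9901661    72.        ] [ 637.95293334 -233.31085295   72.        ]
80 [ 583.83323995 -234.67718732   80.        ] [ 644.02900661 -232.26585696   80.        ]
[array([566.39351529, 217.82577718,  80.        ]), array([545.60171367, 183.38803475,  80.        ])]
```

>>> send_rows(
  motion=[
    [1,3.4,2.6,0,0.118],
    [1,3.4,2.6,0,0.118],
    [1,3.4,2.6,0,0.118],
    [1,3.4,2.6,0,0.118],
    [1,3.4,2.6,0,0.118],
    [1,3.4,2.6,0,0.118],
    [1,3.4,2.6,0,0.118],
    [1,3.4,2.6,0,0.118],
  ],
)

```text
time: 1.6
tool_pos: [516.5, -311.8, 214.1]
tcp_rot: [[0.184, 0.983, 0.0], [0.983, -0.184, -0.0], [-0.0, 0.0, -1.0]]
ft_force: [0.9, 0.3, 0.2]
gripper_width: 90.9
grasp_force: 0.0
```

>>> send_rows(
  motion=[
    [1,3.4,2.6,0,0.118],
    [1,3.4,2.6,0,0.118],
    [1,0,0,0,0],
    [1,0,0,0,0],
    [1,0,0,0,0],
  ],
)

```text
time: 2.1
tool_pos: [582.5, -261.6, 213.9]
tcp_rot: [[-0.045, 0.999, -0.001], [0.999, 0.045, -0.0], [-0.0, -0.001, -1.0]]
ft_force: [-0.2, 0.6, 0.4]
gripper_width: 91.2
grasp_force: 0.0
```

```bash
python3 - <<'E'
from h import *
import pickle
s=r.sense(); P=pose("wrist"); im=r.camera("wrist"); cv2.imwrite("pics/w1.png",im); pickle.dump(P,open("w1.p","wb"))
print(s["time"],s["tool_pos"],s["tcp_rot"][:,1],np.abs(s["joint_vel"]).max())
for b in blobs(im,"orange",6,30): print(b[0],b[1],cv2.minAreaRect(np.argwhere(b[2])[:,::-1].astype(np.float32)))
for q in("slot_mouth","catch_left_face","cassette","dock"):
    print(q,[(round(d["score"],2),[round(b*t) for b,t in zip(d["bbox"],(640,480,640,480))]) for d in r.search_frame("wrist",q)][:3])
E
```

```text
2.1 [ 582.46694112 -261.59641822  213.90012589] [ 9.98994871e-01  4.48189522e-02 -7.13824678e-04] 0.013581513760923605
slot_mouth [(0.66, [233, 151, 408, 232])]
catch_left_face [(0.65, [298, 153, 338, 172]), (0.33, [232, 139, 405, 222])]
cassette [(0.86, [236, 153, 409, 234])]
dock [(0.94, [230, 141, 405, 223])]
```

View pics/w1.png

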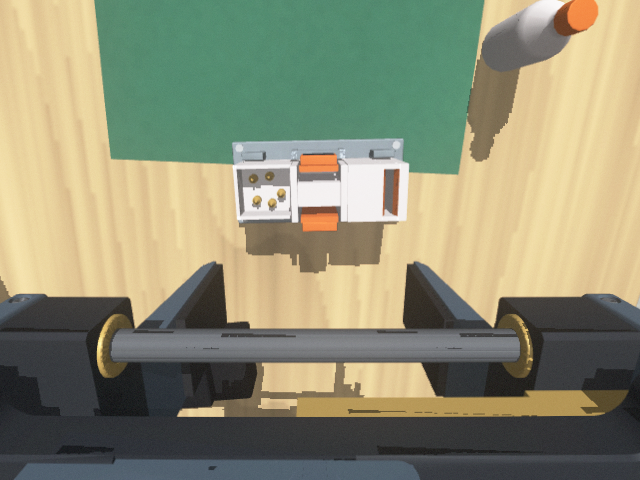

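>>> send_rows(
  motion=[
    [1,-4,0,0,0],
    [1,-4,0,0,0],
    [1,0,0,0,0],
    [1,0,0,0,0],
    [1,0,0,0,0],
  ],
)

```text
time: 2.85
tool_pos: [504.1, -261.5, 214.4]
tcp_rot: [[-0.046, 0.999, 0.002], [0.999, 0.046, -0.001], [-0.001, 0.002, -1.0]]
ft_force: [0.1, -0.4, 0.4]
gripper_width: 91.4
grasp_force: 0.0
```

```bash
sed -i 's/((5,200,120),(18/((2,170,100),(18/' h.py; python3 - <<'E'
from h import *
import pickle
P2=pose("wrist"); im2=r.camera("wrist"); cv2.imwrite("pics/w2.png",im2); pickle.dump(P2,open("w2.p","wb"))
im1=cv2.imread("pics/w1.png");P1=pickle.load(open("w1.p","rb"))
for im in(im1,im2):
    for b in blobs(im,"orange",7,40): print(b[0],b[1],[np.round(x,1).tolist() if not np.isscalar(x) else x for x in cv2.minAreaRect(np.argwhere(b[2])[:,::-1].astype(np.float32))])
    print()
f=lambda i,x:cv2.resize(i[130:240,x:x+200],(800,440),interpolation=cv2.INTER_CUBIC)
cv2.imwrite("pics/w12.png",cv2.resize(np.vstack([f(im1,225),f(im2,315)]),(545,600)))
E
```

```text
[580.1  13.4] [558, 0, 40, 31, 846] [[580.1, 12.9], [31.8, 35.8], 57.9946174621582]
[318.9 221.9] [301, 213, 37, 18, 555] [[319.0, 221.5], [17.0, 36.0], 90.0]
[317.3 162.9] [300, 155, 37, 16, 493] [[318.0, 162.5], [15.0, 36.0], 90.0]

[409.  225.7] [391, 217, 37, 18, 546] [[409.0, 225.5], [17.0, 36.0], 90.0]
[412.5 167.2] [394, 159, 38, 16, 514] [[412.5, 166.5], [15.0, 37.0], 90.0]
```

View pics/w12.png

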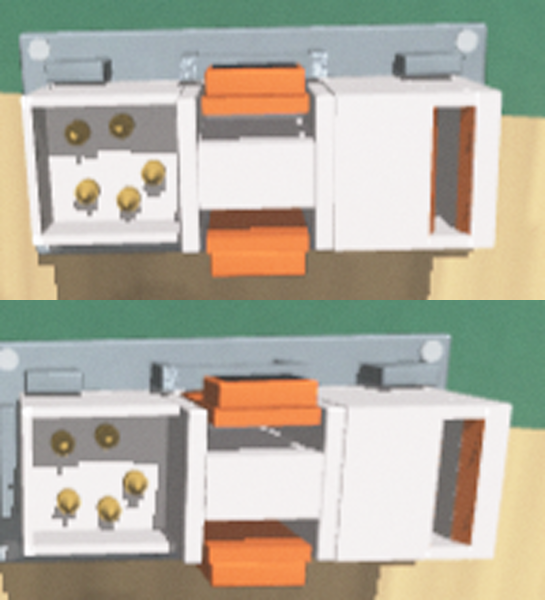

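```bash
python3 - <<'E'
from h import *
import pickle
P1,P2=[pickle.load(open(f"w{i}.p","rb")) for i in(1,2)]
k=2.7255
A=dict(TR=((500,92),(510,404)),BR=((495,245),(494,556)),TL=((25,97),(22,398)),BL=((40,247),(25,557)),mTR=((475,107),(481,420)))
X={}
for n,(a,b) in A.items():
    u=(225+a[0]/k,130+a[1]/k);v=(315+b[0]/k,130+(b[1]-300)/k)
    X[n],e=tri([ray(P1,u),ray(P2,v)]); Z=[onz(P1,u,80),onz(P2,v,80)]
    print(n,X[n].round(1),e,Z[0].round(1)[:2],Z[1].round(1)[:2]); X[n]=(Z[0]+Z[1])/2
c=sum(X[n] for n in("TR","BR","TL","BL"))/4
d=X["TR"]+X["BR"]-X["TL"]-X["BL"]; e=X["TR"]+X["TL"]-X["BR"]-X["BL"]
print(c,np.degrees(np.arctan2(d[1],d[0])),np.degrees(np.arctan2(-e[0],e[1])),np.linalg.norm(d)/2,np.linalg.norm(e)/2)
E
```

```text
TR [ 656.7 -206.2   79.7] [0.1, 0.1] [ 656.6 -206.2] [ 656.5 -206.1]
BR [ 660.6 -253.5   79.5] [0.1, 0.1] [ 660.5 -253.3] [ 660.4 -253.5]
TL [ 509.5 -214.7   58.6] [1.5, 1.5] [ 514.1 -214.1] [ 508.8 -211.2]
BL [ 513.3 -266.5   56.3] [0.1, 0.1] [ 518.  -260.4] [ 512.3 -260.5]
mTR [ 650.5 -211.5   76. ] [0.2, 0.2] [ 649.6 -211. ] [ 648.5 -211.3]
[ 585.8980452  -233.15098325   80.        ] 2.653975152916357 4.5843679532348975 145.3420777534097 47.67000025864324
```

```bash
cat > fit.py <<'E'
from h import *
import pickle
from scipy.optimize import least_squares
P=[pickle.load(open(f"w{i}.p","rb")) for i in(1,2)]
k=2.7255
pts={"TR":(74,24,72),"BR":(74,-24,72),"TL":(-74,24,None),"BL":(-74,-24,None),"mTR":(66.5,20,72),"mBR":(66.5,-20,72)}
O=dict(TR=((500,92),(510,404)),BR=((495,245),(494,556)),TL=((25,97),(22,398)),BL=((40,247),(25,557)),mTR=((475,107),(481,420)),mBR=((471,235),(None)))
def w(p,q,z): c,s=np.cos(p[2]),np.sin(p[2]); return np.array([p[0]+c*q[0]-s*q[1],p[1]+s*q[0]+c*q[1],z])
def res(p):
    e=[]
    for n,q in pts.items():
        X=w(p,q,p[3] if q[2] is None else 80)
        for i,a in enumerate(O[n] if O[n][1] else O[n][:1]):
            if a is None: continue
            e+=list(proj(P[i],X)-((225,315)[i]+a[0]/k,130+(a[1]-300*i)/k))
    return e
s=least_squares(res,[586,-236,.07,60],loss="soft_l1")
print(s.x[:2],np.degrees(s.x[2]),s.x[3]); print(np.round(s.fun,1).reshape(-1,2).tolist())
print("mouth",w(s.x,(60,0),80))
E
python3 fit.py
```

```text
[ 584.83659047 -235.62782214] 4.355691892742944 57.99302160352365
[[0.3, -0.2], [0.4, -0.0], [-0.1, 0.7], [-0.0, 0.5], [-0.2, 1.1], [-0.5, 4.7], [-0.8, -0.9], [-0.3, -1.0], [0.1, -0.5], [1.4, -0.8], [0.0, 0.1]]
mouth [ 644.66329743 -231.07094441   80.        ]
```

>>> send_rows(
  motion=[
    [1,0.3,4.2,0,-0.059],
    [1,0.3,4.2,0,-0.059],
    [1,0.3,4.2,0,-0.059],
    [1,0.3,4.2,0,-0.059],
    [1,0.3,4.2,0,-0.059],
    [1,0.3,4.2,0,-0.059],
    [1,0.3,4.2,0,-0.059],
    [1,0.3,4.2,0,-0.059],
  ],
)

```text
time: 3.7
tool_pos: [528.2, 77.2, 214.0]
tcp_rot: [[0.415, 0.91, 0.001], [0.91, -0.415, 0.0], [0.0, 0.001, -1.0]]
ft_force: [0.8, 0.3, 0.1]
gripper_width: 91.3
grasp_force: 0.0
```

>>> send_rows(
  motion=[
    [1,0.3,4.2,0,-0.059],
    [1,0.3,4.2,0,-0.059],
    [1,0,0,0,0],
    [1,0,0,0,0],
    [1,0,0,0,0],
  ],
)

```text
time: 4.2
tool_pos: [533.5, 158.3, 213.7]
tcp_rot: [[0.518, 0.856, -0.0], [0.856, -0.518, -0.001], [-0.001, 0.0, -1.0]]
ft_force: [0.2, -0.4, 0.0]
gripper_width: 91.4
grasp_force: 0.0
```

```bash
cat > look.py <<'E'
from h import *
import pickle,sys
n=sys.argv[1]
s=r.sense(); P=pose("wrist"); im=r.camera("wrist"); cv2.imwrite(f"pics/{n}.png",im); pickle.dump(P,open(n+".p","wb"))
print(s["time"],s["tool_pos"].round(1),np.degrees(np.arctan2(s["tcp_rot"][1,1],s["tcp_rot"][0,1])))
for b in blobs(im,"blue",3,40):
    q=cv2.boxPoints(cv2.minAreaRect(np.argwhere(b[2])[:,::-1].astype(np.float32)))
    print(b[0],b[1],q.round(1).tolist()); print([onz(P,u,96).round(1)[:2].tolist() for u in q])
print([(round(d["score"],2),[round(b*t) for b,t in zip(d["bbox"],(640,480,640,480))]) for d in r.search_frame("wrist","scraper")][:3])
E
python3 look.py w3
```

```text
4.2 [533.5 158.3 213.7] -31.16590866528129
[310.1 170.7] [301, 145, 19, 52, 843] [[300.70001220703125, 195.89999389648438], [302.5, 144.60000610351562], [319.29998779296875, 145.10000610351562], [317.6000061035156, 196.5]]
[[538.9, 188.0], [560.9, 220.9], [571.7, 213.9], [550.1, 180.6]]
[(0.81, [355, 254, 404, 304]), (0.67, [300, 145, 320, 196]), (0.64, [140, 54, 212, 98])]
```

View pics/w3.png

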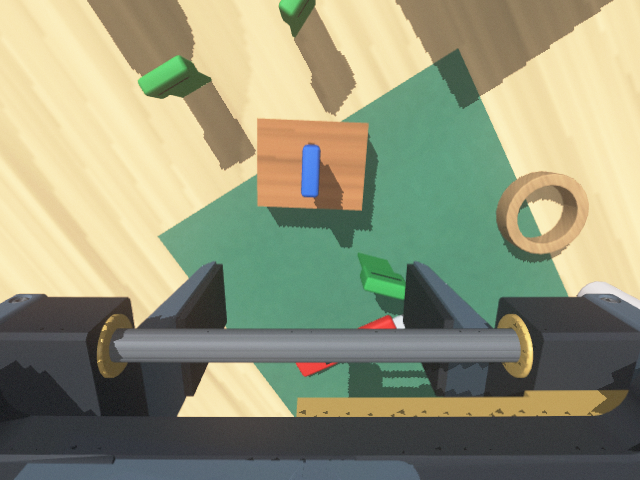

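>>> send_rows(
  motion=[
    [1,1.1,2.13,0,-0.02],
    [1,1.1,2.13,0,-0.02],
    [1,0,0,-2,0],
    [1,0,0,0,0],
    [1,0,0,0,0],
  ],
)

```text
time: 4.8
tool_pos: [555.1, 200.5, 194.0]
tcp_rot: [[0.552, 0.834, -0.001], [0.834, -0.552, -0.001], [-0.001, -0.0, -1.0]]
ft_force: [0.6, -0.6, 0.5]
gripper_width: 91.3
grasp_force: 0.0
```

```bash
python3 look.py w4; python3 - <<'E'
from h import *
import pickle
B=[];
for n in("w3","w4"):
    P=pickle.load(open(n+".p","rb")); q=blobs(cv2.imread(f"pics/{n}.png"),"blue",1)[0][2]
    c=cv2.minAreaRect(np.argwhere(q)[:,::-1].astype(np.float32))[0]; B.append(ray(P,c)); print(c)
print(tri(B))
E
```

```text
4.8 [555.1 200.5 194. ] -33.53645849613235
[314.1 232.7] [306, 205, 18, 56, 928] [[306.0, 260.0], [306.0, 205.0], [323.0, 205.0], [323.0, 260.0]]
[[539.4, 188.4], [563.7, 224.5], [574.3, 217.5], [550.5, 181.1]]
[(0.94, [134, 128, 212, 168]), (0.76, [276, 22, 319, 86]), (0.68, [302, 197, 324, 259])]
(310.0338134765625, 170.51840209960938)
(314.5, 232.5)
(array([554.71558934, 199.7636921 ,  80.68996523]), [0.1, 0.1])
```

>>> send_rows(
  motion=[
    [1,0.08,0.12,-4,0],
    [1,0,0,-4,0],
    [1,0,0,-3.4,0],
    [1,0,0,-1.5,0],
    [1,0,0,0,0],
    [1,0,0,0,0],
  ],
)

```text
time: 5.5
tool_pos: [556.9, 202.8, 66.1]
tcp_rot: [[0.552, 0.834, 0.002], [0.834, -0.552, 0.001], [0.002, 0.001, -1.0]]
ft_force: [1.0, -1.1, -0.0]
gripper_width: 91.4
grasp_force: 0.0
```

>>> send_rows(
  motion=[
    [0.5,0,0,0,0],
    [0.25,0,0,0,0],
    [0,0,0,0,0],
    [0,0,0,0,0],
    [0,0,0,0,0],
    [0,0,0,0,0],
  ],
)

```text
time: 6.1
tool_pos: [556.0, 202.8, 65.0]
tcp_rot: [[0.551, 0.834, 0.0], [0.834, -0.551, -0.0], [0.0, 0.0, -1.0]]
ft_force: [0.4, 1.1, 0.2]
gripper_width: 46.2
grasp_force: 0.0
```

>>> send_rows(
  motion=[
    [0,0,0,0,0],
    [0,0,0,0,0],
    [0,0,0,0,0],
    [0,0,0,0,0],
    [0,0,0,0,0],
    [0,0,0,0,0],
    [0,0,0,0,0],
    [0,0,0,0,0],
  ],
)

```text
time: 6.9
tool_pos: [556.1, 202.8, 64.9]
tcp_rot: [[0.551, 0.834, 0.0], [0.834, -0.551, -0.0], [-0.0, 0.0, -1.0]]
ft_force: [0.6, 0.1, -0.9]
gripper_width: 14.2
grasp_force: 30.0
```

>>> send_rows(
  motion=[
    [0,0,0,1.5,0],
    [0,0,0,2.5,0],
    [0,0,0,4,0],
    [0,0,0,4,0],
    [0,0,0,3,0],
    [0,0,0,0,0],
    [0,0,0,0,0],
  ],
)

```text
time: 7.6
tool_pos: [555.9, 202.7, 215.1]
tcp_rot: [[0.551, 0.834, 0.0], [0.834, -0.551, 0.0], [0.0, 0.0, -1.0]]
ft_force: [0.3, 0.2, -0.6]
gripper_width: 13.5
grasp_force: 30.0
```

```bash
python3 look.py w5; python3 - <<'E'
from h import *
s=r.sense();print(s["gripper_width"],s["grasp_force"],s["ft_force"])
im=cv2.imread("pics/w5.png"); cv2.imwrite("pics/w5c.png",cv2.resize(im[140:340,200:440],(720,600)))
E
```

```text
7.6 [555.9 202.7 215.1] -33.46202556037747
[314.2 295.2] [298, 260, 33, 69, 2137] [[298.0, 260.0], [330.0, 260.0], [330.0, 328.0], [298.0, 328.0]]
[[530.1, 188.3], [552.5, 173.5], [517.7, 119.5], [494.0, 135.2]]
[314.2 363.9] [302, 363, 26, 3, 72] [[302.0, 363.0], [327.0, 363.0], [327.0, 365.0], [302.0, 365.0]]
[[476.7, 103.2], [495.8, 90.6], [494.7, 88.8], [475.5, 101.5]]
[(0.82, [150, 132, 215, 169]), (0.8, [276, 38, 320, 91]), (0.7, [295, 238, 330, 366])]
13.76359605244426 29.99699056148529 [ 0.41459564 -0.01923829 -1.5425939 ]
```

View pics/w5c.png

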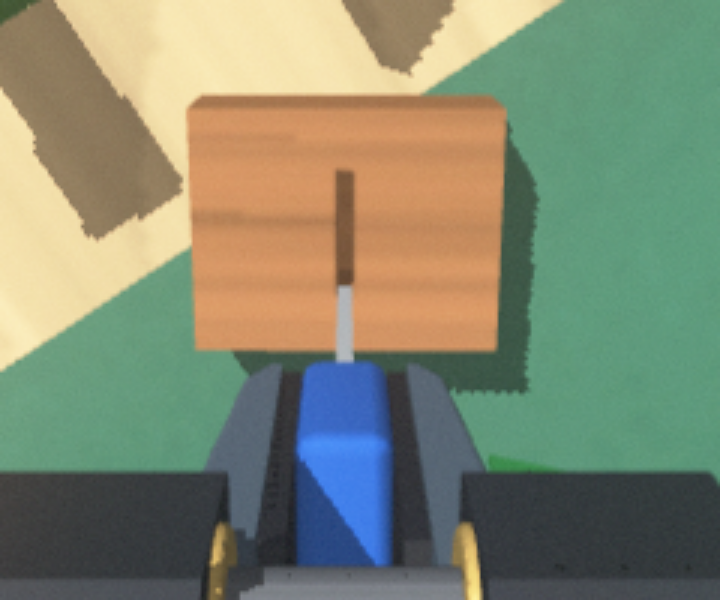

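```bash
python3 - <<'E'
from h import *
m=r.camera_model("wrist");H=np.array(m["hand_eye"]);P=(m,H[:3,:3],H[:3,3])
for n,uv,z,e in(("handle top",(315,286.7),-31,20),("handle low",(315,261),3,20),("blade",(315,235),55,17)):
    X=onz(P,uv,z); print(n,X.round(2),"offset x",round(X[0]-e,2))
s=r.sense();print(s["tcp_rot"][:,0])
E
```

```text
handle top [ 16.6   0.5 -31. ] offset x -3.4
handle low [15.43  0.53  3.  ] offset x -4.57
blade [14.04  0.59 55.  ] offset x -2.96
[ 0.55141066  0.8342292  -0.00281495]
```

>>> send_rows(
  motion=[
    [0,0.8,-3.9,0,0.06],
    [0,0.8,-3.9,0,0.06],
    [0,0.8,-3.9,0,0.06],
    [0,0.8,-3.9,0,0.06],
    [0,0.8,-3.9,0,0.06],
    [0,0.8,-3.9,0,0.06],
    [0,0.8,-3.9,0,0.06],
    [0,0.8,-3.9,0,0.06],
  ],
)

```text
time: 8.5
tool_pos: [619.3, -110.7, 212.8]
tcp_rot: [[0.101, 0.995, -0.004], [0.995, -0.101, 0.001], [0.0, -0.004, -1.0]]
ft_force: [0.3, -0.4, -0.8]
gripper_width: 13.5
grasp_force: 30.0
```

>>> send_rows(
  motion=[
    [0,0.8,-3.9,0,0.06],
    [0,0.8,-3.9,0,0.06],
    [0,0.86,-4.1,0,0.06],
    [0,0,0,-2.5,0],
    [0,0,0,-2.5,0],
    [0,0,0,0,0],
    [0,0,0,0,0],
    [0,0,0,0,0],
  ],
)

```text
time: 9.3
tool_pos: [645.3, -228.1, 165.9]
tcp_rot: [[-0.076, 0.997, 0.001], [0.997, 0.076, -0.001], [-0.001, 0.001, -1.0]]
ft_force: [0.4, 0.9, 0.1]
gripper_width: 14.2
grasp_force: 30.0
```

```bash
python3 look.py w6; python3 - <<'E'
import cv2
im=cv2.imread("pics/w6.png"); cv2.imwrite("pics/w6c.png",cv2.resize(im[140:320,180:400],(733,600)))
E
```

```text
9.3 [ 645.3 -228.1  165.9] 4.383609115418207
[314.5 295.7] [299, 261, 32, 68, 2075] [[299.0, 261.0], [330.0, 261.0], [330.0, 328.0], [299.0, 328.0]]
[[635.0, -238.0], [656.6, -236.4], [661.2, -288.8], [638.4, -290.5]]
[313.7 363.9] [302, 362, 25, 4, 69] [[301.8999938964844, 364.8999938964844], [302.1000061035156, 361.8999938964844], [326.0, 363.0], [325.8999938964844, 366.0]]
[[642.6, -322.0], [642.6, -319.3], [660.8, -319.0], [660.9, -321.6]]
[(0.85, [295, 236, 329, 365]), (0.5, [137, 196, 331, 283])]
```

View pics/w6c.png

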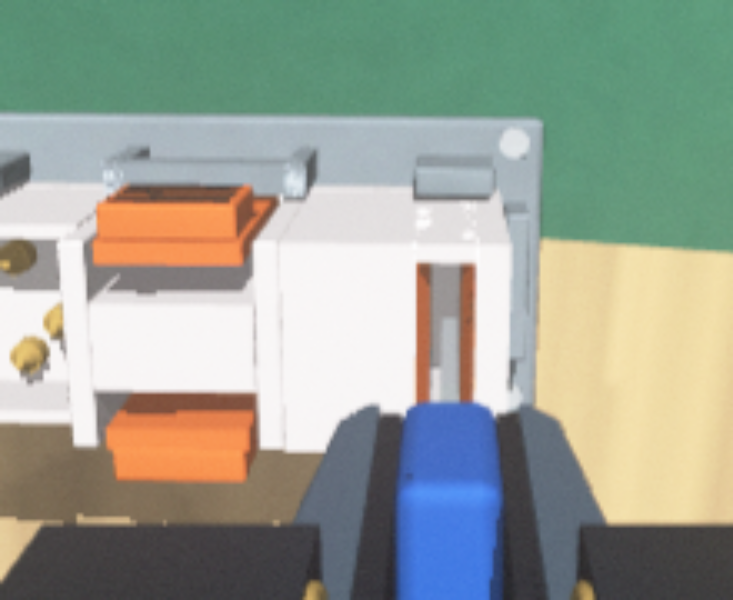

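```bash
python3 - <<'E'
from h import *
m=r.camera_model("wrist");H=np.array(m["hand_eye"]);P=(m,H[:3,:3],H[:3,3])
for z in(85.9,86.4):
    a=onz(P,(313.7,219.2),z); b=onz(P,(314.9,235.4),55)
    print(a,b,"shift tool x,y",a[:2]-(20,0)-b[:2]+(17,0))
E
```

```text
[17.0267981  -0.87265631 85.9       ] [ 1.38468283e+01 -4.35271875e-02  5.50000000e+01] shift tool x,y [ 0.17996982 -0.82912912]
[16.90564402 -0.87378618 86.4       ] [ 1.38468283e+01 -4.35271875e-02  5.50000000e+01] shift tool x,y [ 0.05881574 -0.83025899]
```

>>> send_rows(
  motion=[
    [0,-0.07,0,-1.5,0],
    [0,0,0,-1.5,0],
    [0,0,0,-0.5,0],
    [0,0,0,-0.5,0],
    [0,0,0,0,0],
  ],
)

```text
time: 9.9
tool_pos: [644.0, -228.2, 125.1]
tcp_rot: [[-0.076, 0.997, 0.0], [0.997, 0.076, -0.0], [-0.0, 0.0, -1.0]]
ft_force: [0.5, -0.5, -0.3]
gripper_width: 13.6
grasp_force: 30.0
```

>>> send_rows(
  motion=[
    [0,0,0,-0.5,0],
    [0,0,0,-0.5,0],
    [0,0,0,-0.5,0],
    [0,0,0,0,0],
  ],
)

```text
time: 10.3
tool_pos: [643.4, -228.0, 108.9]
tcp_rot: [[-0.076, 0.997, -0.002], [0.997, 0.076, 0.001], [0.001, -0.002, -1.0]]
ft_force: [1.0, 0.1, -1.8]
gripper_width: 13.9
grasp_force: 30.0
```

>>> send_rows(
  motion=[
    [0,0,0,-0.6,0],
    [0,0,0,-0.6,0],
    [0,0,0,-0.5,0],
    [0,0,0,-0.2,0],
    [0,0,0,0,0],
    [0,0,0,0,0],
  ],
)

```text
time: 10.9
tool_pos: [644.1, -228.3, 91.1]
tcp_rot: [[-0.076, 0.997, 0.0], [0.997, 0.076, -0.0], [-0.0, 0.0, -1.0]]
ft_force: [0.5, -0.7, -0.3]
gripper_width: 13.8
grasp_force: 30.0
```

>>> send_rows(
  motion=[
    [0,0,0,-0.2,0],
    [0,0,0,-0.1,0],
    [0,0,0,0,0],
  ],
)

```text
time: 11.2
tool_pos: [643.9, -228.2, 87.9]
tcp_rot: [[-0.076, 0.997, -0.0], [0.997, 0.076, 0.0], [0.0, -0.0, -1.0]]
ft_force: [-0.7, 0.0, -0.8]
gripper_width: 14.0
grasp_force: 30.0
```

>>> send_rows(
  motion=[
    [0,0,0,-0.1,0],
    [0,0,0,-0.1,0],
    [0,0,0,-0.1,0],
    [0,0,0,0,0],
  ],
)

```text
time: 11.6
tool_pos: [644.0, -228.2, 85.0]
tcp_rot: [[-0.076, 0.997, 0.0], [0.997, 0.076, -0.0], [-0.0, 0.0, -1.0]]
ft_force: [0.7, 0.3, -1.4]
gripper_width: 13.8
grasp_force: 30.0
```

>>> send_rows(
  motion=[
    [0,0,0,-0.07,0],
    [0,0,0,0,0],
  ],
)

```text
time: 11.8
tool_pos: [644.0, -228.3, 84.9]
tcp_rot: [[-0.076, 0.997, 0.001], [0.997, 0.076, -0.0], [-0.0, 0.001, -1.0]]
ft_force: [-0.3, 0.3, 3.4]
gripper_width: 14.1
grasp_force: 30.0
```

>>> send_rows(
  motion=[
    [0,0,0,-0.05,0],
    [0,0,0,0,0],
    [0.4,0,0,0,0],
    [0.4,0,0,0,0],
    [0.4,0,0,0,0],
    [0.4,0,0,0,0],
  ],
)

```text
time: 12.4
tool_pos: [643.9, -228.2, 83.4]
tcp_rot: [[-0.076, 0.997, -0.0], [0.997, 0.076, 0.0], [0.0, -0.0, -1.0]]
ft_force: [-0.0, 1.2, 0.2]
gripper_width: 36.2
grasp_force: 0.0
```

>>> send_rows(
  motion=[
    [0.5,0,0,1,0],
    [0.6,0,0,2,0],
    [1,0,0,4,0],
    [1,0,0,4,0],
    [1,0,-2,2,0],
    [1,0,-2,0,0],
    [1,0,0,0,0],
    [1,0,0,0,0],
  ],
)

```text
time: 13.2
tool_pos: [642.9, -268.3, 211.6]
tcp_rot: [[-0.075, 0.997, -0.003], [0.997, 0.075, 0.002], [0.002, -0.003, -1.0]]
ft_force: [0.4, -0.6, -0.2]
gripper_width: 91.1
grasp_force: 0.0
```

```bash
python3 look.py w7; python3 - <<'E'
import cv2
from cell import r
im=cv2.imread("pics/w7.png")[120:300,200:440]
s=r.camera("scene");cv2.imwrite("pics/s7.png",s);s=s[215:305,190:310]
import numpy as np
cv2.imwrite("pics/w7c.png",np.hstack([cv2.resize(im,(400,300)),cv2.resize(s,(400,300),interpolation=cv2.INTER_CUBIC)]))
E
```

```text
13.2 [ 642.9 -268.3  211.6] 4.279948927527889
[320.5 186.8] [312, 159, 18, 56, 983] [[312.0, 214.0], [312.0, 159.0], [329.0, 159.0], [329.0, 214.0]]
[[639.2, -254.2], [636.1, -211.1], [649.1, -210.2], [652.8, -253.1]]
[(0.92, [311, 158, 329, 215])]
```

View pics/w7c.png

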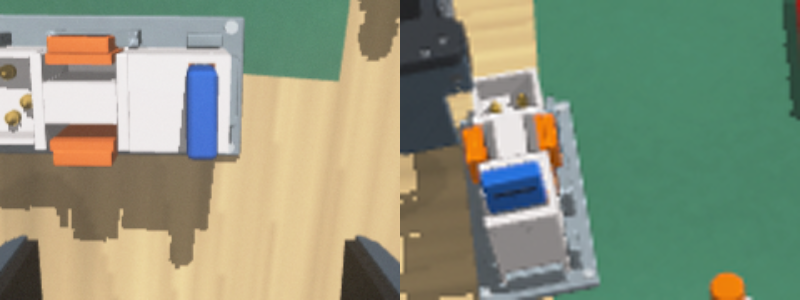

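>>> send_rows(
  motion=[
    [1,-0.5,0.3,0,0.14],
    [1,-0.5,0.3,0,0.14],
    [1,-0.5,0.3,0,0.14],
    [1,-0.5,0.3,0,0.14],
    [1,-0.5,0.3,0,0.14],
    [1,-0.5,0.3,0,0.14],
    [1,-0.5,0.3,0,0.14],
    [1,-0.5,0.3,0,0.14],
  ],
)

```text
time: 14.15
tool_pos: [603.5, -243.2, 213.0]
tcp_rot: [[-0.933, 0.36, -0.001], [0.36, 0.933, 0.001], [0.002, 0.0, -1.0]]
ft_force: [0.7, 0.5, 0.6]
gripper_width: 91.2
grasp_force: 0.0
```

>>> send_rows(
  motion=[
    [1,-0.6,0.3,0,0.14],
    [1,-0.6,0.3,0,0.14],
    [1,-0.6,0.3,0,0.14],
    [1,0,0,-2,0.03],
    [1,0,0,0,0],
    [1,0,0,0,0],
    [1,0,0,0,0],
  ],
)

```text
time: 14.85
tool_pos: [586.4, -235.1, 194.2]
tcp_rot: [[-0.997, -0.075, 0.001], [-0.075, 0.997, -0.0], [-0.001, -0.0, -1.0]]
ft_force: [0.5, -0.1, -0.5]
gripper_width: 91.0
grasp_force: 0.0
```

```bash
python3 look.py w8; python3 - <<'E'
from h import *
im=cv2.imread("pics/w8.png"); cv2.imwrite("pics/w8c.png",cv2.resize(im[130:330,210:450],(720,600)))
for b in blobs(im,"orange",4,40): print(b[0],b[1])
P=pose("wrist")
c,s=np.cos(.0759),np.sin(.0759)
for q in((0,32,72),(0,-32,72),(60,0,116-8),(60,20,108),(60,-20,108),(-15,-32,72),(15,-32,72)): print(q,proj(P,(584.6+c*q[0]-s*q[1],-235.6+s*q[0]+c*q[1],q[2]+8)).round(1))
E
```

```text
14.85 [ 586.4 -235.1  194.2] 94.29774618107479
[316.6 316.3] [290, 295, 52, 31, 854] [[287.1000061035156, 303.29998779296875], [337.79998779296875, 294.8999938964844], [342.70001220703125, 324.1000061035156], [291.8999938964844, 332.5]]
[[642.6, -253.9], [632.1, -213.7], [658.0, -207.2], [669.0, -248.4]]
[(0.91, [288, 291, 340, 326]), (0.67, [536, 44, 616, 208]), (0.63, [605, 198, 640, 235])]
[573.   88.2] [555, 47, 35, 86, 398]
[552.7 156.6] [549, 147, 10, 23, 55]
(0, 32, 72) [354.8 230.4]
(0, -32, 72) [275.4 230.5]
(60, 0, 108) [315.3 319.3]
(60, 20, 108) [341.6 319.3]
(60, -20, 108) [288.9 319.3]
(-15, -32, 72) [274.8 212.3]
(15, -32, 72) [276.  248.2]
```

View pics/w8c.png

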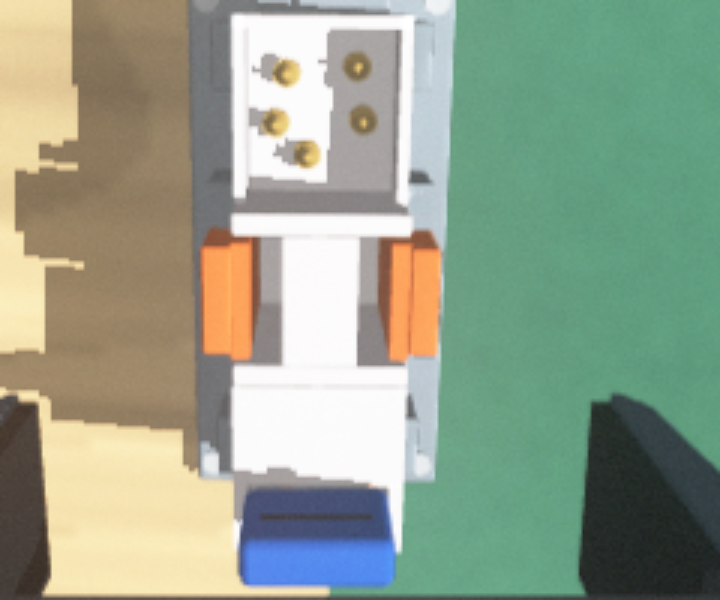

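>>> send_rows(
  motion=[
    [1,-0.2,0.08,-3,0],
    [1,0,0,-4,0],
    [1,0,0,-3.5,0],
    [1,0,0,-2.5,0],
    [1,0,0,-1.5,0],
    [1,0,0,0,0],
    [1,0,0,0,0],
  ],
)

```text
time: 15.65
tool_pos: [584.5, -234.7, 49.4]
tcp_rot: [[-0.997, -0.075, 0.001], [-0.075, 0.997, -0.0], [-0.001, -0.0, -1.0]]
ft_force: [0.4, 0.6, -0.6]
gripper_width: 91.3
grasp_force: 0.0
```

>>> send_rows(
  motion=[
    [0.75,0,0,0,0],
    [0.72,0,0,0,0],
    [0.7,0,0,0,0],
    [0.68,0,0,0,0],
    [0.64,0,0,0,0],
    [0.6,0,0,0,0],
    [0.5,0,0,0,0],
    [0,0,0,0,0],
  ],
)

```text
time: 16.45
tool_pos: [584.3, -234.0, 50.0]
tcp_rot: [[-0.997, -0.075, 0.001], [-0.075, 0.997, 0.001], [-0.001, 0.001, -1.0]]
ft_force: [-1.7, 2.5, 8.7]
gripper_width: 47.4
grasp_force: 30.0
```

>>> send_rows(
  motion=[
    [0,0,0,0,0],
    [0,0,0,0,0],
    [0,0,0,0,0],
  ],
)

```text
time: 16.75
tool_pos: [584.3, -234.0, 50.0]
tcp_rot: [[-0.997, -0.075, 0.001], [-0.075, 0.997, 0.001], [-0.001, 0.001, -1.0]]
ft_force: [-1.7, 2.2, 8.8]
gripper_width: 47.3
grasp_force: 30.0
```

```bash
python3 look.py w9 >/dev/null; python3 - <<'E'
from h import *
s=r.sense(); print(s["gripper_width"],s["grasp_force"],s["ft_force"],s["moment"],s["tool_pos"])
im=cv2.imread("pics/w9.png"); sc=r.camera("scene")[225:315,180:300]
cv2.imwrite("pics/w9c.png",np.hstack([cv2.resize(im[130:400,150:480],(440,360)),cv2.resize(sc,(360,360))]))
E
```

```text
47.12603390044608 30.00139832496643 [-1.83008691  2.12616794  8.08206456] [ 0.68953869  0.1576927  -0.12893146] [ 584.26324622 -234.00597354   49.97107241]
```

View pics/w9c.png

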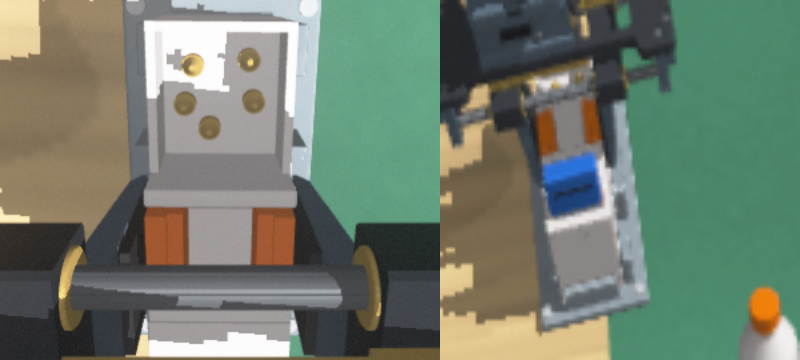

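>>> send_rows(
  motion=[
    [0,0,0,0.15,0],
    [0,0,0,0.15,0],
    [0,0,0,0.2,0],
    [0,0,0,0,0],
  ],
)

```text
time: 17.3
tool_pos: [583.6, -234.4, 53.2]
tcp_rot: [[-0.997, -0.075, -0.001], [-0.075, 0.997, 0.0], [0.001, 0.0, -1.0]]
ft_force: [0.0, 0.4, -3.8]
gripper_width: 47.3
grasp_force: 30.0
```

>>> send_rows(
  motion=[
    [0,0,0,0.3,0],
    [0,0,0,0.5,0],
    [0,0,0,0.5,0],
    [0,0,0,0.7,0],
    [0,0,0,1,0],
    [0,0,0,1,0],
  ],
)

```text
time: 17.9
tool_pos: [584.1, -234.5, 94.9]
tcp_rot: [[-0.997, -0.075, 0.0], [-0.075, 0.997, -0.0], [-0.0, -0.0, -1.0]]
ft_force: [-0.9, -0.0, -4.3]
gripper_width: 47.2
grasp_force: 30.0
```

>>> send_rows(
  motion=[
    [0,0,0,1.5,0],
    [0,0,0,2,0],
    [0,0,0,2,0],
    [0,0,0,2,0],
    [0,0,0,2,0],
    [0,0,0,1,0],
    [0,0,0,0,0],
    [0,0,0,0,0],
  ],
)

```text
time: 18.7
tool_pos: [583.5, -234.2, 198.3]
tcp_rot: [[-0.997, -0.075, -0.001], [-0.075, 0.997, 0.001], [0.001, 0.001, -1.0]]
ft_force: [-0.0, -0.1, -3.5]
gripper_width: 47.5
grasp_force: 30.0
```

```bash
python3 look.py w10 >/dev/null; python3 - <<'E'
from h import *
s=r.sense(); print(s["time"],s["gripper_width"],s["grasp_force"],s["ft_force"],s["moment"],s["tool_pos"])
im=cv2.imread("pics/w10.png"); sc=r.camera("scene")[165:315,160:310]
cv2.imwrite("pics/w10c.png",np.hstack([cv2.resize(im[130:480,150:480],(400,424)),cv2.resize(sc,(400,424))]))
E
```

```text
18.8 47.19186291994742 29.999159574508667 [ 1.03966996  1.18091126 -4.65897078] [ 0.05241825 -0.06718629 -0.0352886 ] [ 583.20969162 -234.13537896  197.39993332]
```

View pics/w10c.png

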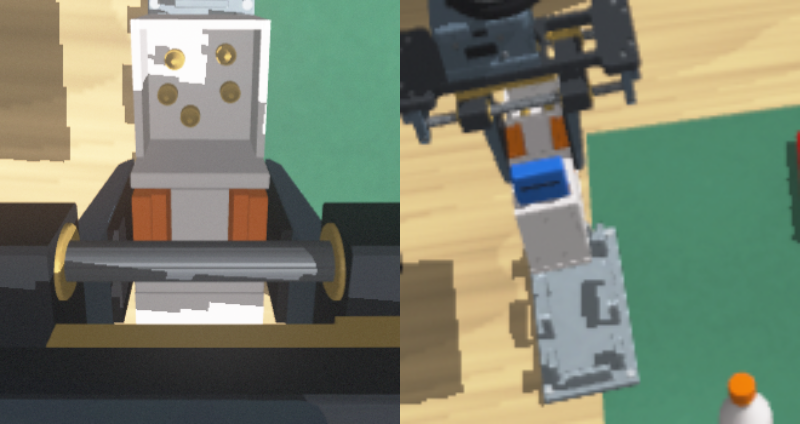

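```bash
python3 -c "
from cell import r
print(r.job_done())"
```

```text
the job is handed in; nothing more can be done
None
```

The scraper stands fully home in the cassette's slot. The cassette is unlatched, out of its dock and held level by the pinched catches, its underside about 15 cm above the bench. I touched nothing else, and handed the job in at about 19 s of the 58 s limit; no verdict was returned.

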